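Move the reagent row to the other rack in reverse order

TASK

Move the three dropper bottles and the square sample cell from the full rack to the empty one, one to a cup, in the reverse order: the one at the left end of the row (seen from the robot) goes to the right end of the other rack, the second from the left to the second from the right, and so on. Each must stand upright on the floor of its cup, and none may ever tip over.

Things in the scene. Friction and masses are not known exactly. Their poses are not given: they have to be found in the camera images.
- center_a (a point): centre, half-way up (37 mm above its foot), of the white dropper bottle with an orange pointed cap, 28 mm diameter, 74 mm tall (body up to 52 mm, narrower cap above); loose, upright, z up. It starts somewhere in the row in the full rack, up to 4 mm off the middle of its cup
- center_b (a point): centre, half-way up (34.5 mm above its foot), of the brown dropper bottle with a green pointed cap, 28 mm diameter, 69 mm tall (body up to 48 mm, narrower cap above); loose, upright, z up. It starts somewhere in the row in the full rack, up to 4 mm off the middle of its cup
- center_c (a point): centre, half-way up (32 mm above its foot), of the white dropper bottle with a white pointed cap, 28 mm diameter, 64 mm tall (body up to 45 mm, narrower cap above); loose, upright, z up. It starts somewhere in the row in the full rack, up to 4 mm off the middle of its cup
- center_d (a point): centre, half-way up (33 mm above its foot), of the clear square sample cell, open at the top, 26 mm square (28 mm at the rim), 66 mm tall, its sides within 0.1 rad of the rack's own directions (a like cell elsewhere on the worktop is no part of the job); loose, upright, z up. It starts somewhere in the row in the full rack, up to 4 mm off the middle of its cup
- cup_a: fixed square grey cup of the full rack in which the white dropper bottle with an orange pointed cap stands at the start (any place in the row); outside 50 mm, inside 44 mm, rim 11 mm and inner floor 3 mm above its origin. Origin: centre of its underside, 4 mm above the worktop; axes as the full rack's
- cup_b: fixed square grey cup of the full rack in which the brown dropper bottle with a green pointed cap stands at the start (any place in the row); outside 50 mm, inside 44 mm, rim 11 mm and inner floor 3 mm above its origin. Origin: centre of its underside, 4 mm above the worktop; axes as the full rack's
- cup_c: fixed square grey cup of the full rack in which the white dropper bottle with a white pointed cap stands at the start (any place in the row); outside 50 mm, inside 44 mm, rim 11 mm and inner floor 3 mm above its origin. Origin: centre of its underside, 4 mm above the worktop; axes as the full rack's
- cup_d: fixed square grey cup of the full rack in which the clear square sample cell stands at the start (any place in the row); outside 50 mm, inside 44 mm, rim 11 mm and inner floor 3 mm above its origin. Origin: centre of its underside, 4 mm above the worktop; axes as the full rack's
- full_rack: the rack that holds the things at the start: fixed aluminium strip 60 x 246 x 4 mm with a row of four square grey cups (outside 50, inside 44 mm; rim 15, inner floor 7 mm above the worktop). Origin: centre of its underside; y runs along the row to its left end (seen from the robot), x away from the robot, z up; cup centres at x = 0, y = +0.087, +0.029, -0.029, -0.087 m
- empty_rack: the rack that is empty at the start: fixed aluminium strip 60 x 246 x 4 mm with a row of four square grey cups (outside 50, inside 44 mm; rim 15, inner floor 7 mm above the worktop). Origin: centre of its underside; y runs along the row to its left end (seen from the robot), x away from the robot, z up; cup centres at x = 0, y = +0.087, +0.029, -0.029, -0.087 m; either rack may be the nearer
There are look-alikes about, which are no part of the job. Leave any turquoise look-alike of the part that bears center_d alone.

How it is judged (in metres and radians):
At the end, for the whole second after the job is handed in: Each bottle and the cell stands in the cup of the formerly empty rack that mirrors its starting place in the row (left end to right end and so on), its axis within 15 mm of the cup's centre in each direction, its foot within 4 mm of the cup floor, tilted less than 0.1 rad, released and at rest (((y of cup_a in the frame of full_rack between 0.072 and 0.102 m and y of center_a in the frame of empty_rack between -0.102 and -0.072 m) or (y of cup_a in the frame of full_rack between 0.014 and 0.044 m and y of center_a in the frame of empty_rack between -0.044 and -0.014 m) or (y of cup_a in the frame of full_rack between -0.044 and -0.014 m and y of center_a in the frame of empty_rack between 0.014 and 0.044 m) or (y of cup_a in the frame of full_rack between -0.102 and -0.072 m and y of center_a in the frame of empty_rack between 0.072 and 0.102 m)) and x of center_a in the frame of empty_rack between -0.015 and 0.015 m and z of center_a in the frame of empty_rack between 0.04 and 0.048 m and angle between each of center_a, center_b, center_c, center_d's own z axis and vertical below 0.1 rad and linear speed of each of item_a, item_b, item_c, item_d below 0.02 m/s and contact force between each of item_a, item_b, item_c, item_d and the fingers below 0.05 N and ((y of cup_b in the frame of full_rack between 0.072 and 0.102 m and y of center_b in the frame of empty_rack between -0.102 and -0.072 m) or (y of cup_b in the frame of full_rack between 0.014 and 0.044 m and y of center_b in the frame of empty_rack between -0.044 and -0.014 m) or (y of cup_b in the frame of full_rack between -0.044 and -0.014 m and y of center_b in the frame of empty_rack between 0.014 and 0.044 m) or (y of cup_b in the frame of full_rack between -0.102 and -0.072 m and y of center_b in the frame of empty_rack between 0.072 and 0.102 m)) and x of center_b in the frame of empty_rack between -0.015 and 0.015 m and z of center_b in the frame of empty_rack between 0.0375 and 0.0455 m and ((y of cup_c in the frame of full_rack between 0.072 and 0.102 m and y of center_c in the frame of empty_rack between -0.102 and -0.072 m) or (y of cup_c in the frame of full_rack between 0.014 and 0.044 m and y of center_c in the frame of empty_rack between -0.044 and -0.014 m) or (y of cup_c in the frame of full_rack between -0.044 and -0.014 m and y of center_c in the frame of empty_rack between 0.014 and 0.044 m) or (y of cup_c in the frame of full_rack between -0.102 and -0.072 m and y of center_c in the frame of empty_rack between 0.072 and 0.102 m)) and x of center_c in the frame of empty_rack between -0.015 and 0.015 m and z of center_c in the frame of empty_rack between 0.035 and 0.043 m and ((y of cup_d in the frame of full_rack between 0.072 and 0.102 m and y of center_d in the frame of empty_rack between -0.102 and -0.072 m) or (y of cup_d in the frame of full_rack between 0.014 and 0.044 m and y of center_d in the frame of empty_rack between -0.044 and -0.014 m) or (y of cup_d in the frame of full_rack between -0.044 and -0.014 m and y of center_d in the frame of empty_rack between 0.014 and 0.044 m) or (y of cup_d in the frame of full_rack between -0.102 and -0.072 m and y of center_d in the frame of empty_rack between 0.072 and 0.102 m)) and x of center_d in the frame of empty_rack between -0.015 and 0.015 m and z of center_d in the frame of empty_rack between 0.036 and 0.044 m); the robot touches nothing.
It fails at once if a bottle or the cell is tipped over (more than 0.7 rad) (angle between any of center_a, center_b, center_c, center_d's own z axis and vertical above 0.7 rad).
It also fails if it takes over 88 s, if anything falls off the work surface, if the arm or the gripper's body presses on something with over 40 N, if the wrist force passes 120 N, or if a joint passes its speed limit or range.

ROBOT

A 6-joint arm with a two-finger parallel gripper is mounted at the origin on a cart in front of the work surface, level with it; the furniture and walls round the work are solid. World frame = base frame: x ahead of the robot, y to its left, z up, the work surface at z = 0. Lengths are in mm, angles in degrees, forces in N, time in s.
With the tool pointing down it reaches from about 300 to 850 mm from the base axis. Payload 4.2 kg.
Tool frame: the origin (TCP) lies on the centre line of the jaws, within the pads' length; the fingertips stand 14 mm ahead of it and the grasp point (between the pads) lies 5 mm behind it; z points along the fingers, y is the line along which they close (so a half turn about z gives the same grasp; the last joint's range is limited). The gripper opens to 91 mm and grips with 3 to 60 N. Pads are 32 mm wide; open, the fingers measure 118 mm over their backs; the gripper's body (76 mm by 178 mm) begins 60 mm behind the grasp point.
Start: joints at [68.927, 18.312, 89.639, -0, 72.044, -1.146], TCP at [195.98, 540.586, 227.976] pointing down, gripper open.
Joint ranges: [-177.97, 177.97], [-48.28, 115.42], [12.27, 149.76], [-77.06, 257.06], [2.81, 150.46], [-146.56, 146.56]. Speed limits (degrees/s): [147.25, 147.25, 180, 180, 180, 180].

INTERFACE

Orientations are given as [roll, pitch, yaw] about the fixed x, y, z axes, in that order (R = Rz(yaw) Ry(pitch) Rx(roll)).
In Python, from workcell import env gives the robot as it stands.
- The arm moves only by the tool arm_command, never from a script. Its argument "motion" is a list of rows, each an object with "offset": the shift along the tool's x, y, z in m, a list of three; "spin": the turn about the tool's z in rad. In form: [{"offset": [tx, ty, tz], "spin": spin}, ...]. A call has 1 to 5 rows; each row shifts and turns the commanded pose from where the row before left it, along the tool's axes as they then stand; what a row does not reach is not made up. A row lasts 1/8 s, in which the tool goes at most 62.5 mm and 10.7 degrees, less where a joint would pass 70% of its speed; a pose out of reach is approached as far as the arm can. A call with a gripper value outside its range is refused whole. "jaw" is the finger opening in m, from 0 to 0.0912, set as the call begins (left out, the last holds). The fingers move at their own pace and stop on an object; "newtons" is the grip in N (left out, the last holds). Time passes only in rows, so rows that do not move let the fingers close. It gives the time, the measured TCP pose, the force, the opening and the grip force at its end, in the units of the state.
- env.state(): the state, without advancing time (a new reading comes with each control period).
- env.grab_frame(name): name is "scene" or "top"; returns (picture, depth): 480x640x3 uint8, blue, green, red; 480x640 float32, mm along the optical axis (not along the pixel's ray), 0 where there is no reading.
- env.camera_model(name): a dict with "fx", "fy", "cx", "cy" (pixels), "eye" and "rotation" of the camera in the world. Camera axes: x right, y down, z forward; pixel columns grow to the right and rows downward; lengths in mm; the calibration is good to about 2 mm. A picture is of the moment at which its call begins. camera_model takes no time and is no camera call.
- env.job_done(): hands the job in; it is judged then, once.
Trained networks look in the newest picture that a camera, given by its name, has taken for a name from the list of things; names that differ only in an ending like _2 or _b are one class to them, and where a whole thing is asked for, a point or a joint stands for the part that bears it (a point fixed in the world has none). Each returns a list of dicts, best first, with "score" (0 to 1); they miss things now and then, are a little off and sometimes report something else, mostly with a low value. They report only what shows in the picture. A call takes as long as a camera call. They do not tell look-alikes from the thing itself.
- env.boxes_of(camera, target): "bbox" ([left, top, right, bottom] in pixels, round what is visible of it).
- env.pinpoint(camera, target): "location" ([column, row] in pixels: a listed point, or the origin of a listed thing).
The state is a dict: "time_s": time; "qpos": joint angles; "qvel": joint speeds; "effort": joint torques, N m; "ee_pos": TCP position; "ee_rot": TCP orientation; "force": force on the tool from outside, world axes, zero at the start; "torque": the same for the moment, N m; "gripper_width": finger opening in mm; "gripper_force": force on a finger pad.
Only numpy, scipy, OpenCV 4.12 (cv2) and the standard library are available. Lean on these libraries where they do the work, as an engineer would, in place of code of your own. Each camera call takes 0.05 s, during which the arm holds its last target. There are 200 camera calls.

## Working session

There is one attempt and no reset: what is moved stays moved. The work goes in short steps, Python scripts to look and compute and a tool call to move; the robot and the scene stay as the last step left them, time stands still between calls to the robot, and variables do not carry over. Pictures are saved under pics/ and viewed, at most 14 in all, crops included, and the job is handed in when it is done.

Besides the shell and the picture viewer there is one more tool, called as name(argument=value, ...), one argument or row to a line, values as JSON. arm_command: Moves the arm, as the interface text tells. Its arguments: {"type":"object","properties":{"motion":{"type":"array"},"jaw":{"type":"number"},"newtons":{"type":"number"}},"required":["motion"]}

```bash
mkdir -p pics; cat > h.py <<'E'
import numpy as np,cv2
from workcell import env
def world(cam,u,v,d):
    m=env.camera_model(cam);p=np.array([(u-m['cx'])/m['fx']*d,(v-m['cy'])/m['fy']*d,d])
    return np.array(m['rotation'])@p+np.array(m['eye'])
def atz(cam,u,v,z):
    a=np.array(env.camera_model(cam)['eye']);b=world(cam,u,v,1000.)
    return a+(b-a)*(z-a[2])/(b[2]-a[2])
E
python3 - <<'E'
from h import *
for c in('top','scene'):
    im,d=env.grab_frame(c);cv2.imwrite(f'pics/{c}0.png',im);np.save(f'{c}0.npy',d)
    m=env.camera_model(c);print(c,{k:np.round(v,3).tolist() for k,v in m.items()})
for t,z in [('full_rack',0),('empty_rack',0),('center_a',44),('center_b',41.5),('center_c',39),('center_d',40)]:
    for c in('top','scene'):
        for r in env.pinpoint(c,t)[:4]: print(c,t,round(r['score'],2),np.round(r['location']),np.round(atz(c,*r['location'],z)))
print(env.state())
E
```

```text
top {'fx': 609.507, 'fy': 609.507, 'cx': 315.87, 'cy': 232.042, 'eye': [348.621, -6.475, 1030.324], 'rotation': [-171.168, -0.59, -89.516]}
scene {'fx': 529.329, 'fy': 529.329, 'cx': 323.768, 'cy': 235.16, 'eye': [-102.827, 414.114, 494.452], 'rotation': [-120.644, 1.536, -128.22]}
top full_rack 0.82 [304. 257.] [ -682. -1037.     0.]
scene full_rack 0.74 [317. 274.] [-597.  -80.    0.]
top empty_rack 0.82 [345. 172.] [ -682. -1037.     0.]
top empty_rack 0.57 [289. 248.] [ -682. -1037.     0.]
top center_a 0.76 [255. 245.] [-638. -993.   44.]
top center_a 0.73 [305. 316.] [-638. -993.   44.]
top center_a 0.67 [358. 258.] [-638. -993.   44.]
top center_a 0.63 [290. 250.] [-638. -993.   44.]
scene center_a 0.98 [359. 291.] [-553.  -36.   44.]
scene center_a 0.9 [299. 257.] [-553.  -36.   44.]
scene center_a 0.87 [329. 251.] [-553.  -36.   44.]
scene center_a 0.79 [267. 276.] [-553.  -36.   44.]
top center_b 0.76 [255. 245.] [-640. -995.   42.]
top center_b 0.73 [305. 316.] [-640. -995.   42.]
top center_b 0.67 [358. 258.] [-640. -995.   42.]
top center_b 0.63 [290. 250.] [-640. -995. 
[... 1003 characters left out ...]
76.] [-557.  -40.   40.]
{'time_s': 0.7, 'qpos': array([ 6.89262416e+01,  1.83104547e+01,  8.96366737e+01,  1.12627094e-03,
        7.20427953e+01, -1.14704326e+00]), 'qvel': array([ 0.02261298, -0.07504661, -0.11724836, -0.04078068,  0.05648225,
       -0.13558346]), 'effort': array([-5.85561338e-04, -4.12238431e+01, -2.32192004e+01,  7.23525812e-02,
        3.78943398e-02,  1.37658034e-06]), 'ee_pos': array([195.98865695, 540.60934934, 228.00622192]), 'ee_rot': array([ 1.79989904e+02, -8.69544099e-04,  1.60072938e+02]), 'force': array([ 0.22038395, -0.50801006, -0.03902904]), 'torque': array([-0.01224081, -0.04027374, -0.03517515]), 'gripper_force': 0.0, 'gripper_width': 91.36447565141344}
```

```bash
sed -i "s/np.array(m\['rotation'\])@p/Rotation.from_euler('xyz',m['rotation'],degrees=True).as_matrix()@p/; 1a from scipy.spatial.transform import Rotation" h.py
python3 - <<'E'
from h import *
for c,pts in [('top',[(304,257),(345,172),(289,248),(255,245),(305,316),(358,258),(290,250)]),('scene',[(359,291),(299,257),(329,251),(267,276),(317,274)])]:
    d=np.load(c+'0.npy')
    for u,v in pts: print(c,u,v,np.round(world(c,u,v,d[v,u])),np.round(atz(c,u,v,40)))
a=cv2.imread('pics/top0.png');cv2.imwrite('pics/topc.png',cv2.resize(a[120:360,160:480],(800,600),interpolation=2))
E
```

```text
top 304 257 [465.   4.   3.] [461.   4.  40.]
top 345 172 [614. -65.   5.] [605. -63.  40.]
top 289 248 [470.  27.  81.] [476.  28.  40.]
top 255 245 [477.  82.  65.] [480.  84.  40.]
top 305 316 [366.   1.   4.] [366.   1.  40.]
top 358 258 [464. -87.  12.] [460. -85.  40.]
top 290 250 [467.  25.  80.] [472.  27.  40.]
scene 359 291 [347.  12.  45.] [352.   8.  40.]
scene 299 257 [463.  32.  53.] [480.  20.  40.]
scene 329 251 [454. -20.  47.] [463. -27.  40.]
scene 267 276 [464.  90.  44.] [469.  88.  40.]
scene 317 274 [467.  -4.   3.] [424.  27.  40.]
```

View pics/top0.png

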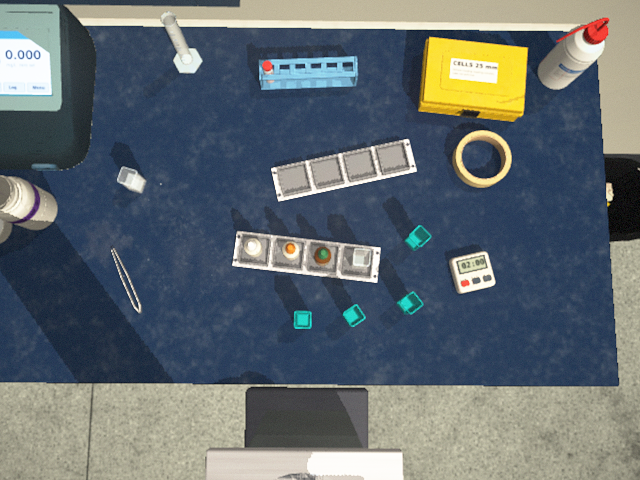

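View pics/scene0.png

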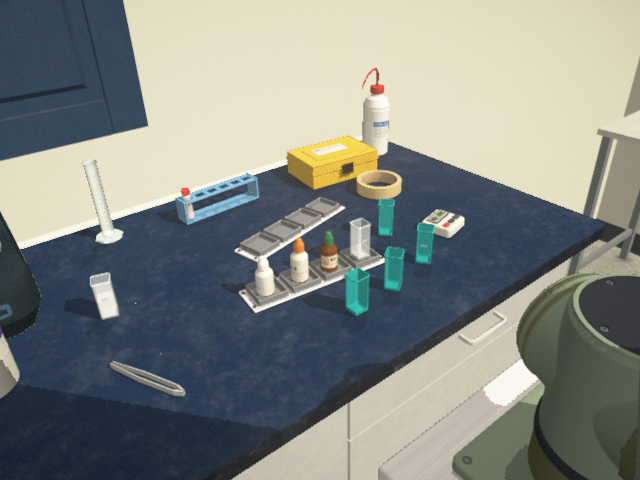

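View pics/topc.png

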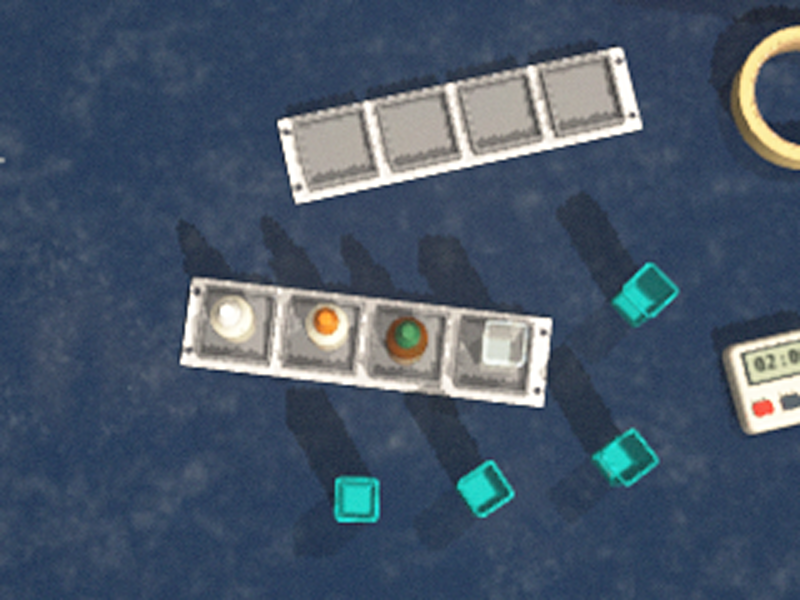

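```bash
cat >> h.py <<'E'
def go(x,y,z,yaw):
    s=env.state();p=s['ee_pos'];w=np.radians(s['ee_rot'][2]);dx,dy=x-p[0],y-p[1]
    print('off mm',np.round([dx*np.cos(w)+dy*np.sin(w),dx*np.sin(w)-dy*np.cos(w),p[2]-z],1),'spin',round(-np.radians((yaw-s['ee_rot'][2]+180)%360-180),3))
E
python3 - <<'E'
from h import *
im=cv2.imread('pics/top0.png');hsv=cv2.cvtColor(im,cv2.COLOR_BGR2HSV);d=np.load('top0.npy')
C={'full':[(192,278),(552,318),(545,407),(180,367)],'empty':[(277,120),(623,47),(642,127),(295,204)]}
m=((hsv[...,1]<90)&(hsv[...,2]>75)).astype(np.uint8)
for k,c in C.items():
    q=np.array(c)/2.5+[160,120]
    P=np.array([atz('top',u,v,4)[:2] for u,v in q]);print(k,'corners ctr',P.mean(0).round(1),'sides',np.linalg.norm(P-np.roll(P,-1,0),axis=1).round())
    r=np.zeros_like(m);cv2.fillPoly(r,[q.round().astype(int)],1);r=cv2.dilate(r,np.ones((9,9)))
    b=cv2.morphologyEx(m&r,cv2.MORPH_OPEN,np.ones((2,2)));v,u=np.nonzero(b)
    W=np.array([atz('top',a,e,4)[:2] for a,e in zip(u,v)],np.float32)
    R=cv2.minAreaRect(W);print(' rect',R)
    e=(P[0]+P[3]-P[1]-P[2]);print(' yaw of row',np.degrees(np.arctan2(e[1],e[0])).round(1))
for n,(u,v),t in [('c',(229,314),71),('a',(327,320),81),('b',(409,333),76),('d',(504,343),73)]:
    u,v=u/2.5+160,v/2.5+120
    w=np.array([world('top',i,j,d[j,i]) for j in range(int(v)-9,int(v)+10) for i in range(int(u)-9,int(u)+10)])
    h=w[(w[:,2]>t-12)&(w[:,2]<t+12)];print(n,atz('top',u,v,t).round(1),'depth',len(h),h.mean(0).round(1))
E
```

```text
full corners ctr [465.4  -0.8] sides [246.  61. 248.  61.]Traceback (most recent call last):
  File "<stdin>", line 10, in <module>
  File "h.py", line 8, in atz
    a=np.array(env.camera_model(cam)['eye']);b=world(cam,u,v,1000.)
               ~~~~~~~~~~~~~~~~^^^^^
ValueError: time passes only in moves, steps and waits
```

```bash
sed -i "s/env.camera_model(cam)/CM(cam)/; 2a import functools\nCM=functools.cache(lambda c: env.camera_model(c))" h.py; sed -i 's/^from workcell.*//' h.py; sed -i '1i from workcell import env' h.py; head -14 h.py
python3 - <<'E'
from h import *
d=np.load('top0.npy')
C={'full':[(192,278),(552,318),(545,407),(180,367)],'empty':[(277,120),(623,47),(642,127),(295,204)]}
for k,c in C.items():
    q=np.array(c)/2.5+[160,120]
    P=np.array([atz('top',u,v,4)[:2] for u,v in q]);o=P.mean(0);print(k,'ctr',o.round(1),'sides',np.linalg.norm(P-np.roll(P,-1,0),axis=1).round())
    e=(P[0]+P[3]-P[1]-P[2]);e/=np.linalg.norm(e);print(' yaw of row',np.degrees(np.arctan2(e[1],e[0])).round(1))
    for y in(87,29,-29,-87):print('  cup',(o+e*y).round(1))
for n,(u,v),t in [('c',(229,314),71),('a',(327,320),81),('b',(409,333),76),('d',(504,343),73)]:
    u,v=u/2.5+160,v/2.5+120
    w=np.array([world('top',i,j,d[j,i]) for j in range(int(v)-9,int(v)+10) for i in range(int(u)-9,int(u)+10)])
    h=w[(w[:,2]>t-12)&(w[:,2]<t+12)];print(n,atz('top',u,v,t).round(1),'depth',len(h),h.mean(0).round(1))
go(465,-1,160,90)
E
```

```text
from workcell import env
import numpy as np,cv2
from scipy.spatial.transform import Rotation
import functools
CM=functools.cache(lambda c: env.camera_model(c))

def world(cam,u,v,d):
    m=CM(cam);p=np.array([(u-m['cx'])/m['fx']*d,(v-m['cy'])/m['fy']*d,d])
    return Rotation.from_euler('xyz',m['rotation'],degrees=True).as_matrix()@p+np.array(m['eye'])
def atz(cam,u,v,z):
    a=np.array(CM(cam)['eye']);b=world(cam,u,v,1000.)
    return a+(b-a)*(z-a[2])/(b[2]-a[2])
def go(x,y,z,yaw):
    s=env.state();p=s['ee_pos'];w=np.radians(s['ee_rot'][2]);dx,dy=x-p[0],y-p[1]
full ctr [465.4  -0.8] sides [246.  61. 248.  61.]
 yaw of row 84.2
  cup [474.2  85.8]
  cup [468.3  28.1]
  cup [462.5 -29.6]
  cup [456.7 -87.3]
empty ctr [618.1 -63.6] sides [247.  59. 246.  61.]
 yaw of row 103.2
  cup [598.3  21.2]
  cup [611.5 -35.3]
  cup [624.7 -91.8]
  cup [ 637.9 -148.3]
c [475.   86.6  71. ] depth 82 [476.2  88.7  66.8]
a [470.5  24.1  81. ] depth 83 [470.9  26.2  76.1]
b [463.4 -27.5  76. ] depth 79 [463.8 -25.5  71.8]
d [457.9 -87.7  73. ] depth 118 [459.1 -88.   70.8]
off mm [-437.5 -417.5   68. ] spin 1.223
```

Could be taken for the cell: turquoise cells at (303,320), (354,316), (411,303) and (418,237), and a clear one apart at (130,180). The right one is the clear cell at (361,257), at the right end of the full rack. The crop shows the row from left: white cap, orange, green, clear cell. The empty rack is the far one.

arm_command(
  motion=[
    {"offset": [0,0,0],"spin": 0.18},
    {"offset": [0,0,0],"spin": 0.18},
    {"offset": [0,0,0],"spin": 0.18},
    {"offset": [0,0,0],"spin": 0.18},
    {"offset": [0,0,0],"spin": 0.18},
  ],
  jaw=0.07,
  newtons=20,
)

```text
time_s: 1.32
ee_pos: [196.0, 540.6, 228.0]
ee_rot: [180.0, -0.0, 108.2]
force: [0.1, 0.7, 0.5]
gripper_width: 69.8
gripper_force: 0.0
```

arm_command(
  motion=[
    {"offset": [0,0,0],"spin": 0.18},
    {"offset": [0,0,0],"spin": 0.18},
    {"offset": [0,0,0],"spin": 0.064},
    {"offset": [0,0,0],"spin": 0},
  ],
)

```text
time_s: 1.82
ee_pos: [196.0, 540.6, 228.0]
ee_rot: [180.0, -0.0, 84.3]
force: [-0.0, 0.7, 0.3]
gripper_width: 70.1
gripper_force: 0.0
```

```bash
python3 -c "
from h import *
go(475,87,140,84.2);print(env.state()['ee_rot'])"
```

```text
off mm [-423.4  323.    88. ] spin 0.001
[ 1.79996932e+02 -1.05721088e-02  8.42611055e+01]
```

arm_command(
  motion=[
    {"offset": [-0.0423,0.0323,0],"spin": 0},
    {"offset": [-0.0423,0.0323,0],"spin": 0},
    {"offset": [-0.0423,0.0323,0],"spin": 0},
    {"offset": [-0.0423,0.0323,0],"spin": 0},
    {"offset": [-0.0423,0.0323,0],"spin": 0},
  ],
)

```text
time_s: 2.45
ee_pos: [336.1, 312.5, 228.2]
ee_rot: [180.0, -0.0, 84.3]
force: [1.1, 1.1, -0.3]
gripper_width: 70.1
gripper_force: 0.0
```

arm_command(
  motion=[
    {"offset": [-0.0423,0.0323,0.02],"spin": 0},
    {"offset": [-0.0423,0.0323,0.02],"spin": 0},
    {"offset": [-0.0423,0.0323,0.02],"spin": 0},
    {"offset": [-0.0423,0.0323,0.02],"spin": 0},
    {"offset": [-0.0423,0.0323,0],"spin": 0},
  ],
)

```text
time_s: 3.08
ee_pos: [474.4, 85.4, 146.6]
ee_rot: [-179.8, 0.0, 84.3]
force: [1.3, 0.3, 0.7]
gripper_width: 69.7
gripper_force: 0.0
```

```bash
python3 -c "
from h import *
im,d=env.grab_frame('scene');cv2.imwrite('pics/s1.png',cv2.resize(im[140:380,180:500],(800,600)))
go(475,87,36,84.2)"
```

```text
off mm [  5.6  -4.3 111.5] spin -0.001
```

View pics/s1.png

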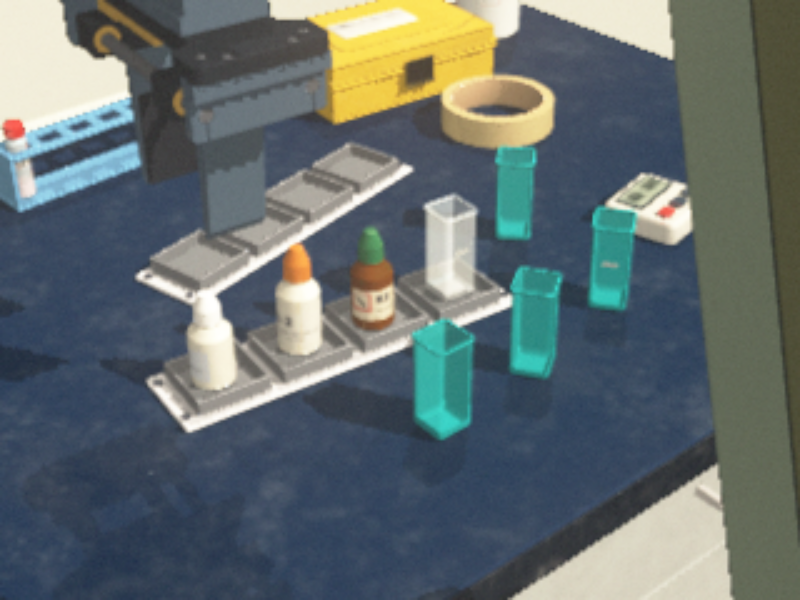

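arm_command(
  motion=[
    {"offset": [0,0,0],"spin": 0},
    {"offset": [0,0,0.03],"spin": 0},
    {"offset": [0,0,0],"spin": 0},
  ],
)

```text
time_s: 3.5
ee_pos: [472.5, 88.0, 116.7]
ee_rot: [-179.7, 0.0, 84.3]
force: [-0.5, -0.3, -0.6]
gripper_width: 70.1
gripper_force: 0.0
```

```bash
python3 -c "
from h import *
go(475,87,36,84.2)"
```

```text
off mm [-0.7  2.6 80.7] spin 0.002
```

arm_command(
  motion=[
    {"offset": [-0.001,0.0025,0.025],"spin": 0},
    {"offset": [0,0,0.025],"spin": 0},
    {"offset": [0,0,0.02],"spin": 0},
    {"offset": [0,0,0.011],"spin": 0},
    {"offset": [0,0,0],"spin": 0},
  ],
)

```text
time_s: 4.12
ee_pos: [476.9, 86.5, 37.1]
ee_rot: [-180.0, -0.0, 84.3]
force: [0.8, 0.9, -0.1]
gripper_width: 70.2
gripper_force: 0.0
```

arm_command(
  motion=[
    {"offset": [0,0,0],"spin": 0},
    {"offset": [0,0,0],"spin": 0},
    {"offset": [0,0,0],"spin": 0},
    {"offset": [0,0,0],"spin": 0},
  ],
  jaw=0.015,
)

```text
time_s: 4.62
ee_pos: [477.2, 85.9, 37.2]
ee_rot: [180.0, -0.0, 84.2]
force: [-0.0, -0.1, 0.8]
gripper_width: 32.9
gripper_force: 0.0
```

arm_command(
  motion=[
    {"offset": [0,0,0],"spin": 0},
    {"offset": [0,0,0],"spin": 0},
  ],
)

```text
time_s: 4.88
ee_pos: [477.2, 85.9, 37.1]
ee_rot: [180.0, -0.0, 84.2]
force: [-0.2, -0.3, 1.7]
gripper_width: 26.2
gripper_force: 20.0
```

arm_command(
  motion=[
    {"offset": [0,0,-0.01],"spin": 0},
    {"offset": [0,0,-0.02],"spin": 0},
    {"offset": [0,0,-0.03],"spin": 0},
    {"offset": [0,0,-0.03],"spin": 0},
    {"offset": [0,0,0],"spin": 0},
  ],
)

```text
time_s: 5.5
ee_pos: [478.7, 86.2, 129.5]
ee_rot: [179.7, -0.1, 84.2]
force: [-0.8, -0.0, -1.1]
gripper_width: 26.5
gripper_force: 20.0
```

```bash
python3 -c "
from h import *
go(637.9,-148.3,127,103.2);go(624.7,-91.8,127,103.2)"
```

```text
off mm [-217.3  182.     2.5] spin -0.331
off mm [-162.4  163.2    2.5] spin -0.331
```

arm_command(
  motion=[
    {"offset": [-0.02,0.017,0],"spin": 0},
    {"offset": [-0.04,0.034,0],"spin": 0},
    {"offset": [-0.045,0.038,0],"spin": 0},
    {"offset": [-0.045,0.038,0],"spin": 0},
    {"offset": [-0.04,0.033,0],"spin": 0},
  ],
)

```text
time_s: 6.12
ee_pos: [617.4, -121.0, 125.6]
ee_rot: [-179.9, -0.0, 84.2]
force: [0.9, 0.2, 0.1]
gripper_width: 26.4
gripper_force: 20.0
```

arm_command(
  motion=[
    {"offset": [-0.02,0.017,0],"spin": 0},
    {"offset": [-0.007,0.005,0],"spin": -0.1},
    {"offset": [0,0,0],"spin": -0.13},
    {"offset": [0,0,0],"spin": -0.1},
    {"offset": [0,0,0],"spin": 0},
  ],
)

```text
time_s: 6.75
ee_pos: [635.6, -148.2, 125.7]
ee_rot: [-179.9, -0.1, 103.0]
force: [-0.1, 0.2, -0.4]
gripper_width: 26.7
gripper_force: 20.0
```

```bash
python3 -c "
from h import *
go(637.9,-148.3,37,103.2)"
```

```text
off mm [-0.6  2.2 88.7] spin -0.003
```

arm_command(
  motion=[
    {"offset": [-0.0005,0.002,0.03],"spin": 0},
    {"offset": [0,0,0.03],"spin": 0},
    {"offset": [0,0,0.02],"spin": 0},
    {"offset": [0,0,0.006],"spin": 0},
    {"offset": [0,0,0],"spin": 0},
  ],
)

```text
time_s: 7.38
ee_pos: [638.3, -148.3, 40.8]
ee_rot: [-180.0, -0.0, 103.1]
force: [0.2, 0.7, -0.2]
gripper_width: 27.0
gripper_force: 20.0
```

```bash
python3 -c "
from h import *
go(637.9,-148.3,37,103.2);print(env.state()['force'])"
```

```text
off mm [ 0.1 -0.4  3.8] spin -0.002
[ 0.23032755  0.68080162 -0.19574962]
```

arm_command(
  motion=[
    {"offset": [0,0,0.0015],"spin": 0},
    {"offset": [0,0,0.001],"spin": 0},
    {"offset": [0,0,0.001],"spin": 0},
    {"offset": [0,0,0],"spin": 0},
  ],
)

```text
time_s: 7.88
ee_pos: [638.3, -148.3, 37.6]
ee_rot: [180.0, 0.0, 103.1]
force: [-0.8, -0.0, -0.9]
gripper_width: 26.5
gripper_force: 20.0
```

```bash
python3 -c "
from h import *
im,d=env.grab_frame('scene');cv2.imwrite('pics/s2.png',cv2.resize(im[140:380,180:500],(800,600)))"
```

```text
(no output)
```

View pics/s2.png

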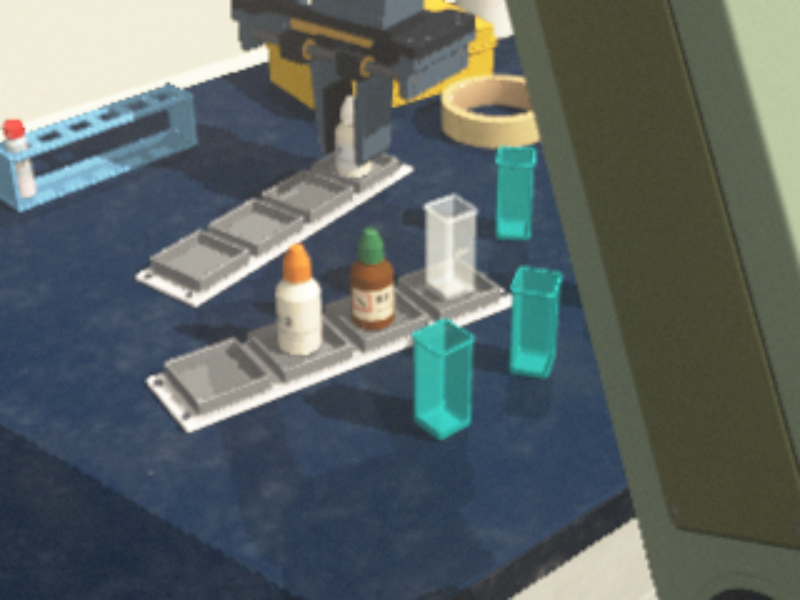

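White-cap bottle sits in the right-end cup of the far rack (crop (350,150)), upright in the jaws; the others are undisturbed.

arm_command(
  motion=[
    {"offset": [0,0,0.0007],"spin": 0},
    {"offset": [0,0,0],"spin": 0},
  ],
)

```text
time_s: 8.18
ee_pos: [638.4, -148.4, 37.1]
ee_rot: [180.0, 0.0, 103.1]
force: [-0.4, 0.5, 0.7]
gripper_width: 26.4
gripper_force: 20.0
```

arm_command(
  motion=[
    {"offset": [0,0,0],"spin": 0},
    {"offset": [0,0,0],"spin": 0},
    {"offset": [0,0,0],"spin": 0},
    {"offset": [0,0,0],"spin": 0},
  ],
  jaw=0.07,
)

```text
time_s: 8.68
ee_pos: [638.3, -148.3, 36.6]
ee_rot: [-180.0, -0.0, 103.1]
force: [-0.3, -0.5, -0.2]
gripper_width: 63.8
gripper_force: 0.0
```

arm_command(
  motion=[
    {"offset": [0,0,-0.03],"spin": 0},
    {"offset": [0,0,-0.04],"spin": 0},
    {"offset": [0,0,-0.03],"spin": 0},
    {"offset": [0,0,0],"spin": 0.17},
    {"offset": [0,0,0],"spin": 0.16},
  ],
)

```text
time_s: 9.3
ee_pos: [638.5, -148.4, 137.4]
ee_rot: [179.9, 0.0, 83.9]
force: [0.3, -0.9, 0.3]
gripper_width: 70.2
gripper_force: 0.0
```

```bash
python3 -c "
from h import *
go(471,25,137,84.2)"
```

```text
off mm [ 154.6 -184.9    0.4] spin -0.005
```

arm_command(
  motion=[
    {"offset": [0.025,-0.03,0],"spin": 0},
    {"offset": [0.035,-0.042,0],"spin": 0},
    {"offset": [0.035,-0.042,0],"spin": 0},
    {"offset": [0.035,-0.042,0],"spin": 0},
    {"offset": [0.02,-0.024,0],"spin": 0},
  ],
)

```text
time_s: 9.93
ee_pos: [472.2, 20.4, 136.8]
ee_rot: [-180.0, -0.0, 84.3]
force: [1.2, 0.6, 0.3]
gripper_width: 70.2
gripper_force: 0.0
```

arm_command(
  motion=[
    {"offset": [0.0045,-0.005,0],"spin": 0},
    {"offset": [0,0,0],"spin": 0},
    {"offset": [0,0,0],"spin": 0},
  ],
)

```text
time_s: 10.3
ee_pos: [471.0, 23.4, 136.8]
ee_rot: [179.9, 0.0, 84.2]
force: [-0.2, -0.2, -0.4]
gripper_width: 69.8
gripper_force: 0.0
```

```bash
python3 -c "
from h import *
go(471,25,37,84.2)"
```

```text
off mm [ 1.6 -0.1 99.8] spin -0.001
```

arm_command(
  motion=[
    {"offset": [0.0015,0,0.03],"spin": 0},
    {"offset": [0,0,0.03],"spin": 0},
    {"offset": [0,0,0.025],"spin": 0},
    {"offset": [0,0,0.015],"spin": 0},
    {"offset": [0,0,0],"spin": 0},
  ],
)

```text
time_s: 10.92
ee_pos: [469.9, 24.8, 35.6]
ee_rot: [-179.9, 0.0, 84.2]
force: [-0.2, 0.1, 0.1]
gripper_width: 70.2
gripper_force: 0.0
```

arm_command(
  motion=[
    {"offset": [0,0,0],"spin": 0},
    {"offset": [0,0,0],"spin": 0},
    {"offset": [0,0,0],"spin": 0},
    {"offset": [0,0,0],"spin": 0},
    {"offset": [0,0,0],"spin": 0},
  ],
  jaw=0.015,
)

```text
time_s: 11.55
ee_pos: [470.2, 25.6, 37.0]
ee_rot: [180.0, -0.0, 84.2]
force: [0.2, -0.5, 2.1]
gripper_width: 26.8
gripper_force: 20.0
```

arm_command(
  motion=[
    {"offset": [0,0,0],"spin": 0},
    {"offset": [0,0,0],"spin": 0},
  ],
)

```text
time_s: 11.8
ee_pos: [470.2, 25.6, 37.0]
ee_rot: [180.0, -0.0, 84.2]
force: [0.3, -0.5, 2.8]
gripper_width: 26.8
gripper_force: 20.0
```

arm_command(
  motion=[
    {"offset": [0,0,-0.01],"spin": 0},
    {"offset": [0,0,-0.02],"spin": 0},
    {"offset": [0,0,-0.035],"spin": 0},
    {"offset": [0,0,-0.035],"spin": 0},
    {"offset": [0,0,0],"spin": 0},
  ],
)

```text
time_s: 12.42
ee_pos: [471.7, 25.6, 139.4]
ee_rot: [179.6, -0.1, 84.2]
force: [0.5, 0.2, -0.7]
gripper_width: 26.8
gripper_force: 20.0
```

```bash
python3 -c "
from h import *
go(624.7,-91.8,137,103.2)"
```

```text
off mm [-101.4  164.     2.4] spin -0.331
```

arm_command(
  motion=[
    {"offset": [-0.013,0.021,0],"spin": 0},
    {"offset": [-0.024,0.039,0],"spin": 0},
    {"offset": [-0.028,0.045,0],"spin": 0},
    {"offset": [-0.023,0.037,0],"spin": 0},
    {"offset": [-0.013,0.021,0],"spin": 0},
  ],
)

```text
time_s: 13.05
ee_pos: [622.7, -92.8, 134.9]
ee_rot: [-179.9, -0.0, 84.1]
force: [0.0, -0.2, -0.9]
gripper_width: 27.0
gripper_force: 20.0
```

arm_command(
  motion=[
    {"offset": [0,0,0],"spin": -0.1},
    {"offset": [0,0,0],"spin": -0.13},
    {"offset": [0,0,0],"spin": -0.1},
    {"offset": [0,0,0],"spin": 0},
    {"offset": [0,0,0],"spin": 0},
  ],
)

```text
time_s: 13.68
ee_pos: [621.6, -91.3, 136.0]
ee_rot: [-179.9, -0.0, 103.0]
force: [-0.4, -0.8, -0.4]
gripper_width: 26.9
gripper_force: 20.0
```

```bash
python3 -c "
from h import *
go(624.7,-91.8,37,103.2)"
```

```text
off mm [-1.2  3.  99. ] spin -0.003
```

arm_command(
  motion=[
    {"offset": [-0.001,0.003,0.03],"spin": 0},
    {"offset": [0,0,0.03],"spin": 0},
    {"offset": [0,0,0.025],"spin": 0},
    {"offset": [0,0,0.01],"spin": 0},
    {"offset": [0,0,0],"spin": 0},
  ],
)

```text
time_s: 14.3
ee_pos: [624.9, -91.6, 41.4]
ee_rot: [-179.9, -0.0, 103.1]
force: [-0.3, -0.1, -1.2]
gripper_width: 26.8
gripper_force: 20.0
```

arm_command(
  motion=[
    {"offset": [0,0,0.001],"spin": 0},
    {"offset": [0,0,0.001],"spin": 0},
    {"offset": [0,0,0],"spin": 0},
  ],
)

```text
time_s: 14.68
ee_pos: [625.4, -91.7, 40.3]
ee_rot: [179.9, 0.0, 103.1]
force: [0.2, 0.9, -0.1]
gripper_width: 26.5
gripper_force: 20.0
```

arm_command(
  motion=[
    {"offset": [0,0,0.0015],"spin": 0},
    {"offset": [0,0,0.001],"spin": 0},
    {"offset": [0,0,0.0005],"spin": 0},
    {"offset": [0,0,0],"spin": 0},
  ],
)

```text
time_s: 15.18
ee_pos: [625.1, -91.7, 37.0]
ee_rot: [180.0, -0.0, 103.1]
force: [-1.1, -0.6, 2.7]
gripper_width: 27.1
gripper_force: 20.0
```

arm_command(
  motion=[
    {"offset": [0,0,0],"spin": 0},
    {"offset": [0,0,0],"spin": 0},
    {"offset": [0,0,0],"spin": 0},
    {"offset": [0,0,0],"spin": 0},
  ],
  jaw=0.07,
)

```text
time_s: 15.68
ee_pos: [625.1, -91.7, 36.6]
ee_rot: [-180.0, -0.0, 103.1]
force: [-0.3, 0.9, -0.3]
gripper_width: 64.2
gripper_force: 0.0
```

arm_command(
  motion=[
    {"offset": [0,0,-0.03],"spin": 0},
    {"offset": [0,0,-0.04],"spin": 0},
    {"offset": [0,0,-0.03],"spin": 0},
    {"offset": [0,0,0],"spin": 0.17},
    {"offset": [0,0,0],"spin": 0.16},
  ],
)

```text
time_s: 16.3
ee_pos: [625.3, -91.7, 137.4]
ee_rot: [179.9, -0.0, 83.9]
force: [-0.5, -0.3, 0.3]
gripper_width: 69.9
gripper_force: 0.0
```

```bash
python3 -c "
from h import *
go(463.5,-26.5,137,84.2)"
```

```text
off mm [  47.7 -167.8    0.4] spin -0.005
```

arm_command(
  motion=[
    {"offset": [0.008,-0.028,0],"spin": -0.005},
    {"offset": [0.012,-0.042,0],"spin": 0},
    {"offset": [0.012,-0.042,0],"spin": 0},
    {"offset": [0.01,-0.035,0],"spin": 0},
    {"offset": [0.006,-0.021,0],"spin": 0},
  ],
)

```text
time_s: 16.92
ee_pos: [460.7, -27.1, 136.8]
ee_rot: [-180.0, -0.0, 84.5]
force: [1.4, -0.2, -0.5]
gripper_width: 69.9
gripper_force: 0.0
```

arm_command(
  motion=[
    {"offset": [0,0,0],"spin": 0},
    {"offset": [0,0,0],"spin": 0},
    {"offset": [0,0,0],"spin": 0},
  ],
)

```text
time_s: 17.3
ee_pos: [463.7, -28.0, 136.7]
ee_rot: [180.0, -0.0, 84.5]
force: [0.3, 0.0, 0.3]
gripper_width: 69.9
gripper_force: 0.0
```

```bash
python3 -c "
from h import *
go(463.5,-26.5,37,84.2)"
```

```text
off mm [ 1.5 -0.3 99.7] spin 0.005
```

arm_command(
  motion=[
    {"offset": [0.0015,0,0.03],"spin": 0.005},
    {"offset": [0,0,0.03],"spin": 0},
    {"offset": [0,0,0.025],"spin": 0},
    {"offset": [0,0,0.015],"spin": 0},
    {"offset": [0,0,0],"spin": 0},
  ],
)

```text
time_s: 17.92
ee_pos: [462.5, -26.4, 35.6]
ee_rot: [-179.8, -0.0, 84.2]
force: [0.6, -0.8, 0.1]
gripper_width: 70.4
gripper_force: 0.0
```

arm_command(
  motion=[
    {"offset": [0,0,0],"spin": 0},
    {"offset": [0,0,0],"spin": 0},
    {"offset": [0,0,0],"spin": 0},
    {"offset": [0,0,0],"spin": 0},
    {"offset": [0,0,0],"spin": 0},
  ],
  jaw=0.015,
)

```text
time_s: 18.55
ee_pos: [462.8, -26.2, 36.9]
ee_rot: [180.0, -0.0, 84.2]
force: [-0.2, 0.2, 1.2]
gripper_width: 26.3
gripper_force: 20.0
```

arm_command(
  motion=[
    {"offset": [0,0,0],"spin": 0},
    {"offset": [0,0,0],"spin": 0},
  ],
)

```text
time_s: 18.8
ee_pos: [462.8, -26.2, 36.9]
ee_rot: [180.0, -0.0, 84.2]
force: [-0.5, 0.6, 2.1]
gripper_width: 26.3
gripper_force: 20.0
```

arm_command(
  motion=[
    {"offset": [0,0,-0.01],"spin": 0},
    {"offset": [0,0,-0.02],"spin": 0},
    {"offset": [0,0,-0.035],"spin": 0},
    {"offset": [0,0,-0.035],"spin": 0},
    {"offset": [0,0,0],"spin": 0},
  ],
)

```text
time_s: 19.42
ee_pos: [464.6, -26.3, 139.5]
ee_rot: [179.6, -0.0, 84.2]
force: [-0.0, 0.3, -0.3]
gripper_width: 26.4
gripper_force: 20.0
```

```bash
python3 -c "
from h import *
go(611.5,-35.3,137,103.2)"
```

```text
off mm [  5.9 147.1   2.5] spin -0.331
```

arm_command(
  motion=[
    {"offset": [0.001,0.02,0],"spin": 0},
    {"offset": [0.0015,0.037,0],"spin": 0},
    {"offset": [0.002,0.04,0],"spin": 0},
    {"offset": [0.001,0.033,0],"spin": 0},
    {"offset": [0.0005,0.018,0],"spin": 0},
  ],
)

```text
time_s: 20.05
ee_pos: [611.4, -35.2, 135.1]
ee_rot: [-179.9, -0.0, 84.2]
force: [-0.1, -0.6, 0.6]
gripper_width: 26.5
gripper_force: 20.0
```

arm_command(
  motion=[
    {"offset": [0,0,0],"spin": -0.1},
    {"offset": [0,0,0],"spin": -0.13},
    {"offset": [0,0,0],"spin": -0.1},
    {"offset": [0,0,0],"spin": 0},
    {"offset": [0,0,0],"spin": 0},
  ],
)

```text
time_s: 20.68
ee_pos: [610.2, -35.1, 136.1]
ee_rot: [-179.9, -0.0, 103.0]
force: [-0.5, -0.0, 0.0]
gripper_width: 26.8
gripper_force: 20.0
```

```bash
python3 -c "
from h import *
go(611.5,-35.3,37,103.2)"
```

```text
off mm [-0.5  1.3 99.1] spin -0.003
```

arm_command(
  motion=[
    {"offset": [-0.0005,0.001,0.03],"spin": 0},
    {"offset": [0,0,0.03],"spin": 0},
    {"offset": [0,0,0.025],"spin": 0},
    {"offset": [0,0,0.01],"spin": 0},
    {"offset": [0,0,0],"spin": 0},
  ],
)

```text
time_s: 21.3
ee_pos: [611.4, -35.4, 41.4]
ee_rot: [-179.9, -0.0, 103.1]
force: [0.5, 0.3, 0.4]
gripper_width: 26.4
gripper_force: 20.0
```

arm_command(
  motion=[
    {"offset": [0,0,0.001],"spin": 0},
    {"offset": [0,0,0.0015],"spin": 0},
    {"offset": [0,0,0.0015],"spin": 0},
    {"offset": [0,0,0.001],"spin": 0},
    {"offset": [0,0,0],"spin": 0},
  ],
)

```text
time_s: 21.92
ee_pos: [611.7, -35.4, 36.9]
ee_rot: [180.0, -0.0, 103.1]
force: [0.4, 0.6, 0.9]
gripper_width: 26.9
gripper_force: 20.0
```

arm_command(
  motion=[
    {"offset": [0,0,0],"spin": 0},
    {"offset": [0,0,0],"spin": 0},
    {"offset": [0,0,0],"spin": 0},
    {"offset": [0,0,0],"spin": 0},
  ],
  jaw=0.07,
)

```text
time_s: 22.42
ee_pos: [611.6, -35.4, 36.7]
ee_rot: [-180.0, -0.0, 103.1]
force: [0.5, -0.2, -0.2]
gripper_width: 63.6
gripper_force: 0.0
```

arm_command(
  motion=[
    {"offset": [0,0,-0.03],"spin": 0},
    {"offset": [0,0,-0.04],"spin": 0},
    {"offset": [0,0,-0.03],"spin": 0},
    {"offset": [0,0,0],"spin": 0.17},
    {"offset": [0,0,0],"spin": 0.16},
  ],
)

```text
time_s: 23.05
ee_pos: [611.8, -35.4, 137.4]
ee_rot: [179.9, -0.0, 83.9]
force: [1.0, 0.1, -0.1]
gripper_width: 70.3
gripper_force: 0.0
```

```bash
python3 -c "
from h import *
go(458.5,-87.8,137,84.2)
im,d=env.grab_frame('scene');cv2.imwrite('pics/s3.png',cv2.resize(im[140:380,180:500],(800,600)))"
```

```text
off mm [ -68.4 -146.8    0.4] spin -0.005
```

View pics/s3.png

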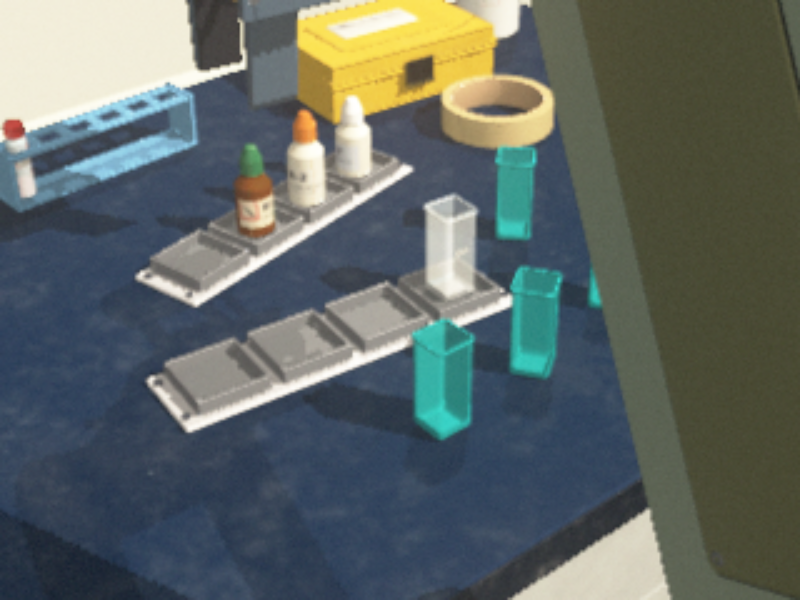

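The three bottles stand upright in their cups (crop (255,190), (305,160), (350,140)). Next is the cell at (450,245).

arm_command(
  motion=[
    {"offset": [-0.012,-0.025,0],"spin": -0.005},
    {"offset": [-0.017,-0.036,0],"spin": 0},
    {"offset": [-0.017,-0.036,0],"spin": 0},
    {"offset": [-0.014,-0.031,0],"spin": 0},
    {"offset": [-0.008,-0.018,0],"spin": 0},
  ],
)

```text
time_s: 23.72
ee_pos: [458.3, -89.3, 136.8]
ee_rot: [-180.0, -0.0, 84.6]
force: [0.5, 0.4, -0.3]
gripper_width: 69.9
gripper_force: 0.0
```

arm_command(
  motion=[
    {"offset": [0,0,0],"spin": 0},
    {"offset": [0,0,0],"spin": 0},
    {"offset": [0,0,0],"spin": 0},
  ],
)

```text
time_s: 24.1
ee_pos: [460.9, -88.8, 136.7]
ee_rot: [180.0, -0.0, 84.5]
force: [0.3, 0.0, -0.1]
gripper_width: 70.0
gripper_force: 0.0
```

```bash
python3 -c "
from h import *
go(458.5,-87.8,37,84.2)"
```

```text
off mm [ 0.7 -2.5 99.7] spin 0.006
```

arm_command(
  motion=[
    {"offset": [0.0007,-0.0025,0.03],"spin": 0.005},
    {"offset": [0,0,0.03],"spin": 0},
    {"offset": [0,0,0.025],"spin": 0},
    {"offset": [0,0,0.015],"spin": 0},
    {"offset": [0,0,0],"spin": 0},
  ],
)

```text
time_s: 24.72
ee_pos: [457.2, -87.7, 35.6]
ee_rot: [-179.9, -0.0, 84.3]
force: [0.3, -0.6, 0.2]
gripper_width: 69.9
gripper_force: 0.0
```

arm_command(
  motion=[
    {"offset": [0,0,0],"spin": 0},
    {"offset": [0,0,0],"spin": 0},
    {"offset": [0,0,0],"spin": 0},
    {"offset": [0,0,0],"spin": 0},
    {"offset": [0,0,0],"spin": 0},
  ],
  jaw=0.015,
)

```text
time_s: 25.35
ee_pos: [457.4, -88.1, 36.9]
ee_rot: [180.0, -0.0, 84.2]
force: [0.1, 0.2, 1.8]
gripper_width: 25.4
gripper_force: 20.0
```

arm_command(
  motion=[
    {"offset": [0,0,0],"spin": 0},
    {"offset": [0,0,0],"spin": 0},
  ],
)

```text
time_s: 25.6
ee_pos: [457.4, -88.1, 36.9]
ee_rot: [180.0, -0.0, 84.2]
force: [-1.1, -0.0, 2.0]
gripper_width: 25.4
gripper_force: 20.0
```

arm_command(
  motion=[
    {"offset": [0,0,-0.01],"spin": 0},
    {"offset": [0,0,-0.02],"spin": 0},
    {"offset": [0,0,-0.035],"spin": 0},
    {"offset": [0,0,-0.035],"spin": 0},
    {"offset": [0,0,0],"spin": 0},
  ],
)

```text
time_s: 26.22
ee_pos: [459.2, -88.4, 139.5]
ee_rot: [179.6, 0.0, 84.2]
force: [-0.2, -0.4, -0.3]
gripper_width: 25.5
gripper_force: 20.0
```

```bash
python3 -c "
from h import *
go(598.3,21.2,137,103.2)"
```

```text
off mm [123.1 127.4   2.5] spin -0.331
```

arm_command(
  motion=[
    {"offset": [0.016,0.017,0],"spin": 0},
    {"offset": [0.03,0.031,0],"spin": 0},
    {"offset": [0.033,0.034,0],"spin": 0},
    {"offset": [0.028,0.029,0],"spin": 0},
    {"offset": [0.016,0.017,0],"spin": 0},
  ],
)

```text
time_s: 26.85
ee_pos: [598.6, 24.1, 134.6]
ee_rot: [-179.9, -0.0, 84.3]
force: [-0.2, -0.6, 0.3]
gripper_width: 25.4
gripper_force: 20.0
```

arm_command(
  motion=[
    {"offset": [0,0,0],"spin": -0.1},
    {"offset": [0,0,0],"spin": -0.13},
    {"offset": [0,0,0],"spin": -0.1},
    {"offset": [0,0,0],"spin": 0},
    {"offset": [0,0,0],"spin": 0},
  ],
)

```text
time_s: 27.48
ee_pos: [597.1, 22.0, 135.8]
ee_rot: [-179.9, -0.0, 103.1]
force: [0.1, -0.5, -0.2]
gripper_width: 25.5
gripper_force: 20.0
```

```bash
python3 -c "
from h import *
go(598.3,21.2,37,103.2)"
```

```text
off mm [-1.1  1.  98.8] spin -0.002
```

arm_command(
  motion=[
    {"offset": [-0.001,0.001,0.03],"spin": 0},
    {"offset": [0,0,0.03],"spin": 0},
    {"offset": [0,0,0.025],"spin": 0},
    {"offset": [0,0,0.01],"spin": 0},
    {"offset": [0,0,0],"spin": 0},
  ],
)

```text
time_s: 28.1
ee_pos: [598.1, 20.8, 41.3]
ee_rot: [-179.9, -0.0, 103.1]
force: [0.6, 0.8, -0.8]
gripper_width: 25.4
gripper_force: 20.0
```

arm_command(
  motion=[
    {"offset": [0,0,0.001],"spin": 0},
    {"offset": [0,0,0.0015],"spin": 0},
    {"offset": [0,0,0.0015],"spin": 0},
    {"offset": [0,0,0.001],"spin": 0},
    {"offset": [0,0,0],"spin": 0},
  ],
)

```text
time_s: 28.72
ee_pos: [598.4, 20.7, 37.0]
ee_rot: [180.0, -0.0, 103.1]
force: [-0.1, -1.0, 0.7]
gripper_width: 25.6
gripper_force: 20.0
```

arm_command(
  motion=[
    {"offset": [0,0,0],"spin": 0},
    {"offset": [0,0,0],"spin": 0},
    {"offset": [0,0,0],"spin": 0},
    {"offset": [0,0,0],"spin": 0},
  ],
  jaw=0.07,
)

```text
time_s: 29.22
ee_pos: [598.3, 20.7, 36.7]
ee_rot: [-180.0, -0.0, 103.1]
force: [0.2, 0.5, 0.1]
gripper_width: 62.4
gripper_force: 0.0
```

arm_command(
  motion=[
    {"offset": [0,0,-0.03],"spin": 0},
    {"offset": [0,0,-0.04],"spin": 0},
    {"offset": [0,0,-0.04],"spin": 0},
    {"offset": [0,0,-0.04],"spin": 0},
    {"offset": [0,0,0],"spin": 0},
  ],
)

```text
time_s: 29.85
ee_pos: [600.3, 20.8, 190.5]
ee_rot: [179.6, 0.1, 103.1]
force: [-0.2, 0.4, -0.1]
gripper_width: 70.0
gripper_force: 0.0
```

arm_command(
  motion=[
    {"offset": [0,-0.03,0],"spin": 0},
    {"offset": [0,-0.05,0],"spin": 0},
    {"offset": [0,-0.05,0],"spin": 0},
    {"offset": [0,-0.05,0],"spin": 0},
    {"offset": [0,-0.03,0],"spin": 0},
  ],
)

```text
time_s: 30.48
ee_pos: [390.5, -27.2, 185.5]
ee_rot: [-179.8, -0.1, 103.1]
force: [-0.4, 0.4, 0.0]
gripper_width: 69.8
gripper_force: 0.0
```

```bash
python3 -c "
from h import *
im,d=env.grab_frame('scene');cv2.imwrite('pics/s4.png',cv2.resize(im[140:380,180:500],(800,600)))
im,d=env.grab_frame('top');cv2.imwrite('pics/t4.png',cv2.resize(im[120:360,160:480],(800,600)))"
```

```text
(no output)
```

View pics/s4.png

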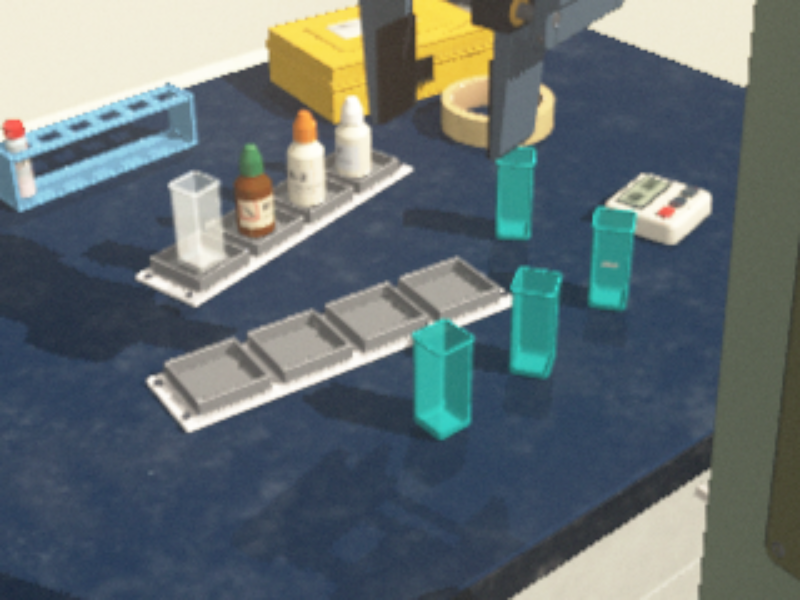

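View pics/t4.png

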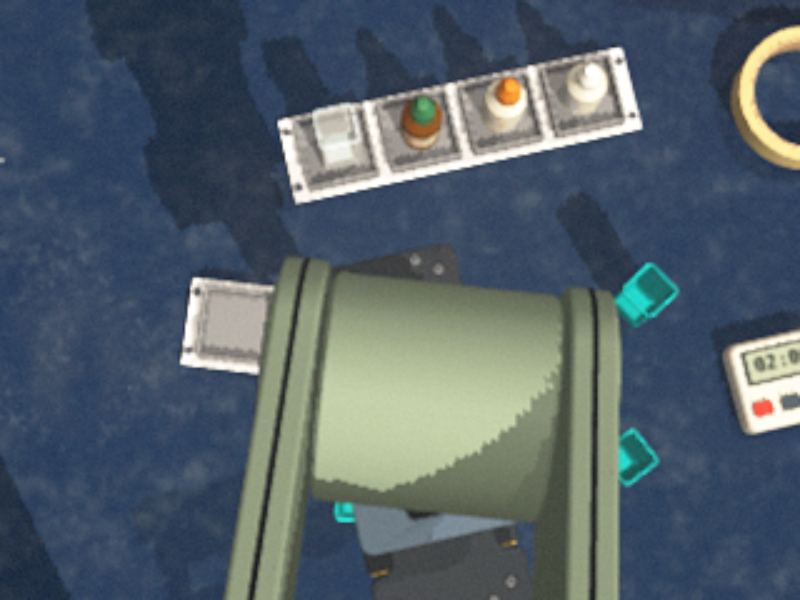

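All four stand upright and centred in the far rack, in reverse order: top crop cell (335,135), green (422,120), orange (507,100), white (588,85). The turquoise cells in view are untouched.

```bash
python3 -c "
from h import *
print(env.job_done())"
```

```text
the job is handed in; nothing more can be done
None
```

I moved the three bottles and the clear cell to the far rack in reverse order; in the last pictures all four stood upright in their cups. I handed the job in at about 31 s of the 88 s allowed; no verdict came back.

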